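# Hold the nut grinder's lid at the pulse position

## Robot

A 6-joint arm with a two-finger parallel gripper is mounted at the origin on the work surface. World frame = base frame: x ahead of the robot, y to its left, z up, the work surface at z = 0. Lengths are in m, angles in degrees, forces in N, time in s.
With the tool pointing down it reaches from about 0.375 to 0.9 m from the base axis. Payload 3.1 kg.
Tool frame: the origin (TCP) lies between the finger pads; the fingertips stand 22 mm ahead of it and the grasp point (between the pads) lies 3 mm ahead of it (bot.tip_extent is the distance from the TCP to the fingertips, in m); y points along the fingers, z is the direction in which the jaws open and shut, and the axes are right-handed (so a half turn about y gives the same grasp; the last joint's range is limited). The gripper opens to 87 mm and grips with 3 to 60 N. Pads are 19 mm wide; open, the fingers measure 117 mm over their backs; the gripper's body (75 mm by 190 mm) begins 51 mm behind the grasp point.
Start: joints at [58.298, 30.224, 82.088, -0, 67.689, -10.227], TCP at [0.229, 0.582, 0.223] pointing down, gripper open.
Joint ranges: [-176.69, 176.69], [-43.24, 126.21], [12.49, 139.97], [-82, 262], [0, 151.66], [-163.58, 163.58]. Speed limits (degrees/s): [159.86, 159.86, 180, 180, 180, 180].

## Interface

Orientations are given as a 3x3 rotation matrix whose columns are the frame's x, y, z axes.
In Python, from rig import bot, eyes, models gives the robot as it stands. The module is installed in compiled form; this text tells all that it offers.
- The arm moves only by the tool arm_command, never from a script. Its arguments are lists of equal length, an entry for each row: "translation": the shift along the tool's x, y, z each as a share of 0.08 m, from -1 to 1, a list of three; "rotation": the turn, a rotation vector about the tool's x, y, z each as a share of 60 degrees, from -1 to 1, a list of three; "grip": the closure, from -1 (fully open) to 1 (shut), so that 0 is half open. In form: {"translation": [[x, y, z], ...], "rotation": [[rx, ry, rz], ...], "grip": [grip, ...]}. A call has 1 to 5 rows; each row is the pose to reach, as a shift and turn from the pose commanded when the call began, along the tool's axes at that moment; what a row does not reach only later rows make up. A row lasts 1/10 s, in which the tool goes at most 50 mm and 8.59 degrees, less where a joint would pass 70% of its speed; a pose out of reach is approached as far as the arm can. A call with a number of a shift or a turn outside -1 to 1 is refused whole. A call with a gripper value outside its range is refused whole. The fingers move at their own pace and stop on an object; the grip force is fixed at half the most. Time passes only in rows, so rows that repeat a pose let the fingers close. It gives the time, the measured TCP pose, the force and the opening at its end, in the units of the state.
- bot.read_state(): the state, without advancing time (a new reading comes with each control period).
- eyes.capture(name): name is "scene" or "side" or "wrist"; returns a dict with "image" (480x640x3 uint8, blue, green, red), "mtx" (3x3 intrinsics, pixels), "rvec" (rotation vector, rad) and "tvec" (3), from world to camera coordinates, as OpenCV has them; the wrist camera has in their place "hand_eye" (4x4, takes a point from camera to tool coordinates, whose origin is the TCP and whose axes are the tool frame's). Camera axes: x right, y down, z forward; pixel columns grow to the right and rows downward; lengths in m; the calibration is good to about 2 mm. A picture is of the moment at which its call begins: read the wrist's pose just before it. There is no depth.
- bot.hand_in(): hands the job in, once; it reports no verdict.
Trained networks look in the newest picture that a camera, given by its name, has taken for a name from the list of things; names that differ only in an ending like _2 or _b are one class to them, and where a whole thing is asked for, a point or a joint stands for the part that bears it (a point fixed in the world has none). Each returns a list of dicts, best first, with "conf" (0 to 1); they miss things now and then, are a little off and sometimes report something else, mostly with a low value. They report only what shows in the picture. A call takes as long as a camera call.
- models.recognise(camera, thing): "extent" ([left, top, right, bottom] as shares, 0 to 1, of the picture: columns of its width, rows of its height, round what is visible of it).
- models.spot_point(camera, thing): "point" ([column, row] as shares, 0 to 1, of the picture: columns of its width, rows of its height: a listed point, or the origin of a listed thing).
The state is a dict: "time_s": time; "joint_positions": joint angles; "qvel": joint speeds; "tau": joint torques, N m; "position": TCP position; "tcp_rot": TCP orientation; "force": force on the tool from outside, world axes, zero at the start; "moment": the same for the moment, N m; "opening": opening from 0.0 (shut) to 1.0 (fully open).
Only numpy, scipy, OpenCV 4.12 (cv2) and the standard library are available. Lean on these libraries where they do the work, as an engineer would, in place of code of your own. Each camera call takes 0.05 s, during which the arm holds its last target. There are 200 camera calls.

## Task

Fit the loose black lid with the orange grip onto the red nut grinder, its two pins down through the two gaps (white marks) until its flange sits on the rim, then twist it clockwise, seen from above, against the spring to half-way before the lock click, so that the white lines on the lid point at the green marks. Never go on to the click at the red marks. Finish while still gripping the lid and holding it there, and leave the pastry tins, honey jar and brush alone.

Things in the scene. Friction and masses are not known exactly. Their poses are not given: they have to be found in the camera images.
- lid: Loose black bayonet lid, 110 to 220 g, standing on the table plug down. Origin: centre of the plug's underside, z up. Round plug 68 mm in diameter, z 0 to 22 mm; round flange 96 mm in diameter, z 22 to 30 mm; orange grip bar on it, 56 mm long (x), 18 mm thick (y), up to z 66 mm. White lines on the flange along +x and -x, over the two pins. It is the same after a half turn: either pin fits either gap.
- lid_pin (a point): Tip of the lid's +x pin, 43 mm from the lid's axis, 8.5 mm above its origin. Round steel pins 10 mm thick stick out of the plug by 9 mm along the lid's +x and -x.
- lid_grip (a point): Centre of the lid's orange grip bar: on the lid's axis, 52 mm above its origin, 22 mm above the flange's top (14 mm below the bar's top).
- grinder: Red nut grinder bolted to the table, 144 mm wide at the foot, 125 mm high, with an open round black mouth on top (120 mm outside). Origin: centre of the underside, z up. Inside the mouth (92 mm wide) two steel lips, 7 mm thick, narrow the top to 74 mm, with two gaps 16 mm wide on the grinder's +x and -x axis for the lid's pins. Seated, the lid's flange lies on the rim, its origin 103 mm above the grinder's.
- pulse_mark (a point): One of the two green marks on the rim, 54 mm from the axis, 125 mm up: 0.55 rad (31.5 deg) clockwise, seen from above, of the gap on the grinder's +x (the other is opposite). White marks stand at the gaps, green half-way (pulse position), red at 1.10 rad clockwise (lock click). The lid's white lines must end at the green marks.
- grinder_mouth (a point): Centre of the grinder's mouth at the height of the rim's top, 125 mm above the table; its axes are those of the grinder.
- drive_ring (a joint): Sprung ring in the mouth, turned by the lid's pins (a fork with 2 mm play to each side of each pin: it lags the lid by about 0.05 rad). 0 at rest with the forks under the gaps, grows clockwise in rad. Its spring pulls back with 0.03 Nm at 0 and 0.13 Nm at 0.55 rad, so the lid turns back if let go. With the lid at 1.1 rad a pin clicks over a sprung plunger; the ring stops at 1.25.
- tin_left: Dark red-brown open tin of baklava, 200 (x) x 150 (y) x 45 mm, on the left (+y); origin: centre of the underside. Bystander.
- tin_right: The same kind of tin on the right (-y). Bystander.
- honey_jar: Amber honey jar with brass cap, 68 mm in diameter, 100 mm high, beyond the work; origin: centre of the underside. Bystander.
- brush: Pastry brush, about 200 mm long, lying beyond the work. Bystander.

How it is judged:
By the outcome, as a careful person would: the job done as asked, in the order asked, and still so for the second after the job is handed in, while the arm keeps its last pose, push and grip.
It also fails if it takes over 48 s, if anything falls off the work surface, if the arm or the gripper's body presses on something with over 40 N, if the wrist force passes 120 N, or if a joint passes its speed limit or range.

## Working session

There is one attempt and no reset: what is moved stays moved. The work goes in short steps, Python scripts to look and compute and a tool call to move; the robot and the scene stay as the last step left them, time stands still between calls to the robot, and variables do not carry over. Pictures are saved under pics/ and viewed, about 8 in all and at most 12, crops included, and the job is handed in when it is done.

Besides the shell and the picture viewer there is one more tool, called as a command line: name --argument value ..., lists and objects as JSON in quotes. arm_command: Moves the arm, as the interface text tells. Shift numbers are shares of 0.08 m and turn numbers shares of 60 degrees, none past 1 either way. Its arguments: {"type":"object","properties":{"translation":{"type":"array"},"rotation":{"type":"array"},"grip":{"type":"array"}},"required":["translation","rotation","grip"]}

```bash
mkdir -p pics; cat > h.py <<'E'
import numpy as np, cv2
from rig import bot, eyes, models
W=np.array([640,480])
def ray(c,px,st=None):
    d=cv2.undistortPoints(np.array([[px]],float),c["mtx"],None)[0,0]; d=np.array([d[0],d[1],1.])
    if "hand_eye" in c:
        H=c["hand_eye"];R=np.array(st["tcp_rot"]);p=np.array(st["position"])
        return R@H[:3,3]+p, R@H[:3,:3]@d
    R=cv2.Rodrigues(np.array(c["rvec"],float))[0]; t=np.array(c["tvec"],float).ravel()
    return -R.T@t, R.T@d
def atz(c,px,z,st=None):
    o,d=ray(c,px,st); return o+d*(z-o[2])/d[2]
def proj(c,P,st=None):
    P=np.atleast_2d(P).astype(float)
    if "hand_eye" in c:
        H=c["hand_eye"];R=np.array(st["tcp_rot"]);p=np.array(st["position"])
        X=(P-p)@R; X=(X-H[:3,3])@H[:3,:3]
        return cv2.projectPoints(X,np.zeros(3),np.zeros(3),c["mtx"],None)[0][:,0]
    return cv2.projectPoints(P,np.array(c["rvec"],float),np.array(c["tvec"],float),c["mtx"],None)[0][:,0]
E
python3 - <<'E'
from h import *
np.set_printoptions(precision=4,suppress=True)
Z={"lid_grip":.052,"lid":0,"lid_pin":.0085,"grinder_mouth":.125,"pulse_mark":.125,"tin_left":0,"tin_right":0,"honey_jar":0,"brush":.01}
s=bot.read_state(); print(s["position"],np.array(s["tcp_rot"]),s["force"],s["opening"],s["time_s"])
for n in ["scene","side","wrist"]:
    st=bot.read_state(); c=eyes.capture(n); cv2.imwrite(f"pics/{n}0.png",c["image"])
    for k,z in Z.items():
        if n!="scene" and k in("tin_left","tin_right","honey_jar","brush"):continue
        for r in models.spot_point(n,k)[:2]:
            px=np.array(r["point"])*W; print(n,k,round(r["conf"],2),px.round(1),atz(c,px,z,st))
E
```

```text
[0.2284 0.581  0.2219] [[ 0.9306 -0.0012  0.3661]
 [-0.3661 -0.0019  0.9306]
 [-0.0004 -1.     -0.0021]] [-0.4604 -1.1007 -0.0224] 0.9971854662338291 0.0
scene lid_grip 0.62 [262.2 258.7] [ 0.4875 -0.1406  0.052 ]
scene lid 0.81 [264.  269.4] [ 0.49   -0.1435  0.    ]
scene lid_pin 0.56 [277.2 260.8] [ 0.494  -0.1009  0.0085]
scene grinder_mouth 0.9 [330.3 193. ] [0.4667 0.107  0.125 ]
scene pulse_mark 0.63 [322.6 201.1] [0.4761 0.0735 0.125 ]
scene tin_left 0.84 [420.1 175.1] [0.504  0.4303 0.    ]
scene tin_right 0.87 [157.4 315.6] [ 0.4359 -0.4448  0.    ]
scene honey_jar 0.61 [324.  201.8] [0.4043 0.1296 0.    ]
scene brush 0.9 [400.1 281.4] [0.7517 0.128  0.01  ]
side lid_grip 0.89 [313.9 305.2] [ 0.4882 -0.1372  0.052 ]
side lid 0.82 [313.2 323. ] [ 0.4866 -0.1367  0.    ]
side lid_pin 0.87 [306.6 304.4] [ 0.5014 -0.0831  0.0085]
side grinder_mouth 0.85 [249.5 228.2] [0.4587 0.1187 0.125 ]
side pulse_mark 0.76 [267.6 236.6] [0.4794 0.0611 0.125 ]
side pulse_mark 0.35 [387.7 289.8] [ 0.5972 -0.2477  0.125 ]
```

View pics/scene0.png

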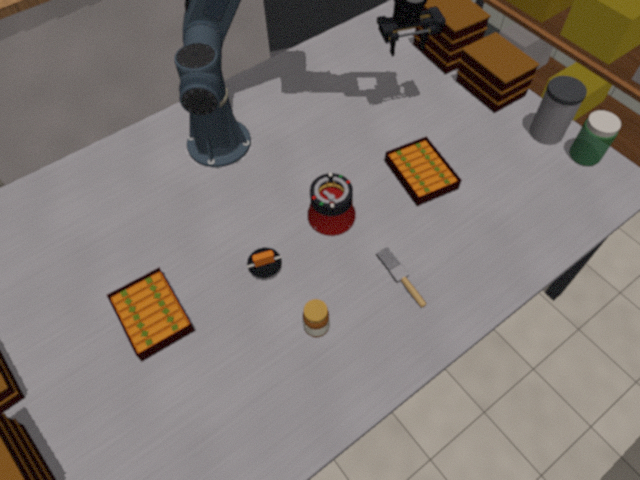

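View pics/side0.png

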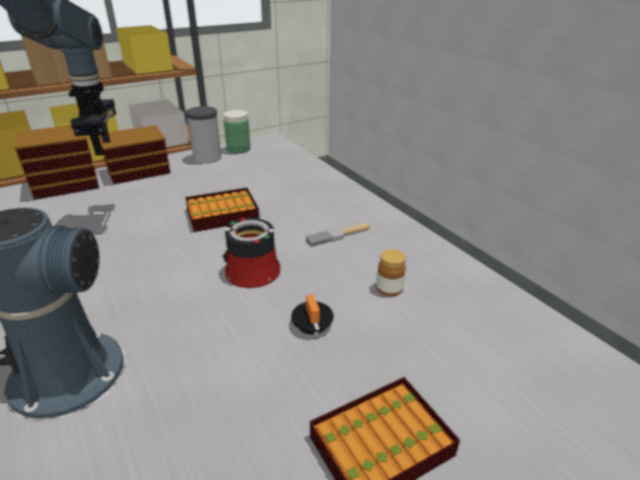

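The scene shows the grinder at about (330,193), the lid at (263,259) and its bar pointing along +y. The honey jar at (316,318) and the brush lie further out. In the side view the grinder is at (250,230) and the lid at (313,315). The networks agree with this except for the honey jar point in the scene view, which landed on the grinder.

I'll plan the travel over the grinder and then to the lid.

```bash
cat > plan.py <<'E'
import numpy as np
from scipy.spatial.transform import Rotation as R
def rot(yaw): # tool x at yaw, y down, z = x cross y
    a=np.radians(yaw); x=np.array([np.cos(a),np.sin(a),0]);y=np.array([0,0,-1.]);return np.c_[x,y,np.cross(x,y)]
def step(p,yaw,q,yaw2):
    t=rot(yaw).T@(np.array(q)-np.array(p))/.08; return t.round(3),round(-(yaw2-yaw)/60,3)
E
python3 - <<'E'
from plan import *; from h import *
a=np.array([.229,.582,.223]); m=np.array([.44,.10,.27]); b=np.array([.488,-.14,.22])
print(rot(-21.5).round(3))
P=[(a+(m-a)*i/6,-21.5-42*i/6) for i in range(7)]+[(m+(b-m)*i/3,-63.5-38.5*i/3) for i in range(1,4)]
for u,v in zip(P,P[1:]): print(v[0].round(3),*step(*u,*v))
print(eyes.capture("wrist")["hand_eye"],eyes.capture("wrist")["mtx"])
E
```

```text
[[ 0.93   0.     0.367]
 [-0.367  0.     0.93 ]
 [ 0.    -1.     0.   ]]
[0.264 0.502 0.231] [ 0.777 -0.098 -0.773] 0.117
[0.299 0.421 0.239] [ 0.865 -0.098 -0.673] 0.117
[0.334 0.341 0.246] [ 0.941 -0.098 -0.562] 0.117
[0.37  0.261 0.254] [ 1.002 -0.098 -0.443] 0.117
[0.405 0.18  0.262] [ 1.049 -0.098 -0.318] 0.117
[0.44 0.1  0.27] [ 1.08  -0.098 -0.188] 0.117
[0.456 0.02  0.253] [ 0.984  0.208 -0.267] 0.214
[ 0.472 -0.06   0.237] [ 1.019  0.208 -0.042] 0.214
[ 0.488 -0.14   0.22 ] [1.003 0.208 0.185] 0.214
[[ 2.96312855e-04  9.66627700e-01  2.56185093e-01 -6.96095247e-02]
 [ 7.60025820e-04 -2.56185248e-01  9.66627406e-01 -1.62389008e-01]
 [ 9.99999667e-01 -9.17168407e-05 -8.10572993e-04  5.62914453e-04]
 [ 0.00000000e+00  0.00000000e+00  0.00000000e+00  1.00000000e+00]] [[410.15712827   0.         321.70650815]
 [  0.         410.15712827 240.11842095]
 [  0.           0.           1.        ]]
```

arm_command --translation '[[0.78, -0.1, -0.77], [0.78, -0.1, -0.77], [0.78, -0.1, -0.77]]' --rotation '[[0, 0.12, 0], [0, 0.12, 0], [0, 0.12, 0]]' --grip '[-1, -1, -1]'

```text
time_s: 1.5
position: [0.2653, 0.4979, 0.2311]
tcp_rot: [[0.876, -0.0, 0.483], [-0.483, -0.003, 0.876], [0.001, -1.0, -0.003]]
force: [0.3, -0.2, -0.4]
opening: 0.998
```

arm_command --translation '[[0.86, -0.1, -0.67], [0.86, -0.1, -0.67], [0.86, -0.1, -0.67]]' --rotation '[[0, 0.12, 0], [0, 0.12, 0], [0, 0.12, 0]]' --grip '[-1, -1, -1]'

```text
time_s: 1.8
position: [0.3, 0.4189, 0.2393]
tcp_rot: [[0.808, 0.0, 0.589], [-0.589, -0.001, 0.808], [0.001, -1.0, -0.001]]
force: [0.4, 0.3, -0.9]
opening: 0.998
```

arm_command --translation '[[0.94, -0.1, -0.56], [0.94, -0.1, -0.56], [0.94, -0.1, -0.56]]' --rotation '[[0, 0.12, 0], [0, 0.12, 0], [0, 0.12, 0]]' --grip '[-1, -1, -1]'

```text
time_s: 2.1
position: [0.3351, 0.3394, 0.2473]
tcp_rot: [[0.728, 0.001, 0.686], [-0.686, -0.0, 0.728], [0.001, -1.0, 0.001]]
force: [0.8, -0.5, 0.3]
opening: 1.005
```

arm_command --translation '[[1, -0.1, -0.44], [1, -0.1, -0.44], [1, -0.1, -0.44]]' --rotation '[[0, 0.12, 0], [0, 0.12, 0], [0, 0.12, 0]]' --grip '[-1, -1, -1]'

```text
time_s: 2.4
position: [0.3701, 0.2595, 0.2554]
tcp_rot: [[0.636, 0.002, 0.771], [-0.771, 0.0, 0.636], [0.001, -1.0, 0.002]]
force: [0.7, 0.6, 0.6]
opening: 1.0
```

arm_command --translation '[[1, -0.1, -0.32], [1, -0.1, -0.32], [1, -0.1, -0.32]]' --rotation '[[0, 0.12, 0], [0, 0.12, 0], [0, 0.12, 0]]' --grip '[-1, -1, -1]'

```text
time_s: 2.7
position: [0.4018, 0.1821, 0.2634]
tcp_rot: [[0.535, 0.003, 0.845], [-0.845, 0.0, 0.535], [0.001, -1.0, 0.003]]
force: [0.0, 0.8, 0.1]
opening: 0.995
```

arm_command --translation '[[1, -0.2, -0.19], [1, -0.2, -0.19], [1, -0.2, -0.19]]' --rotation '[[0, 0.12, 0], [0, 0.12, 0], [0, 0.12, 0]]' --grip '[-1, -1, -1]'

```text
time_s: 3.0
position: [0.4324, 0.1066, 0.2797]
tcp_rot: [[0.426, 0.004, 0.905], [-0.905, 0.0, 0.426], [0.002, -1.0, 0.004]]
force: [0.1, -0.7, -0.2]
opening: 0.999
```

```bash
python3 - <<'E'
from h import *
np.set_printoptions(precision=4,suppress=True)
st=bot.read_state(); c=eyes.capture("wrist"); im=c["image"]; cv2.imwrite("pics/w1.png",im)
import pickle; pickle.dump((st,c),open("w1.pkl","wb"))
for k,z in {"grinder_mouth":.125,"pulse_mark":.125,"grinder":0}.items():
    for r in models.spot_point("wrist",k)[:3]:
        px=np.array(r["point"])*W; print(k,round(r["conf"],2),px.round(1),atz(c,px,z,st))
hsv=cv2.cvtColor(im,cv2.COLOR_BGR2HSV)
for nm,m in {"green":cv2.inRange(hsv,(45,80,40),(90,255,255)),"white":cv2.inRange(hsv,(0,0,215),(180,40,255)),"red":cv2.inRange(hsv,(0,150,80),(8,255,255))}.items():
    n,_,S,C=cv2.connectedComponentsWithStats(m)
    for i in range(1,n):
        if 8<S[i,4]<3000: print(nm,S[i,4],C[i].round(1),atz(c,C[i],.125,st))
E
```

```text
grinder_mouth 0.77 [349.5 230. ] [0.4559 0.1109 0.125 ]
pulse_mark 0.88 [347.9 290.7] [0.4774 0.064  0.125 ]
grinder 0.6 [341.1 198.8] [0.4532 0.1148 0.    ]
green 58 [308.7 141.4] [0.3978 0.1593 0.125 ]
green 171 [355.3 155.4] [0.4342 0.165  0.125 ]
green 133 [349.7 289. ] [0.4781 0.0659 0.125 ]
white 121 [317.5 165.1] [0.4113 0.1462 0.125 ]
white 100 [385.  281.7] [0.5016 0.084  0.125 ]
white 13 [295.7 385.2] [ 0.475  -0.0358  0.125 ]
red 179 [392.8 166.1] [0.4636 0.17   0.125 ]
red 132 [315.5 279.6] [0.449  0.0614 0.125 ]
```

View pics/w1.png

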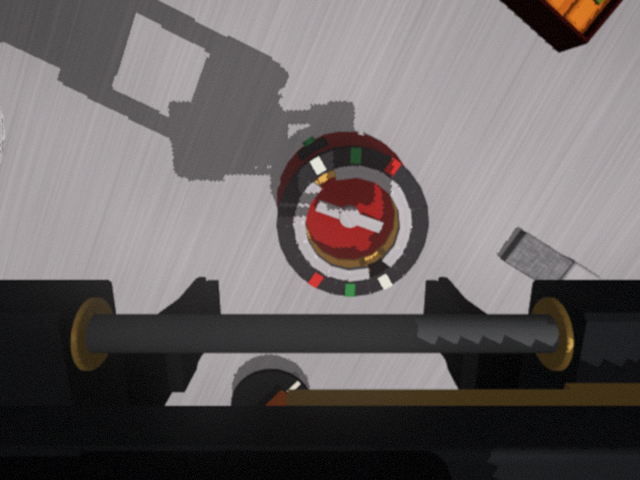

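The picture shows the grinder's rim with three pairs of marks: white at (317,165) and (385,282), green at (355,155) and (350,289), red at (393,166) and (315,280). Each pair's midpoint falls at (0.456, 0.115) with a radius of about 54 mm. The gap yaw is -34.6°, with green 31.5° clockwise of it as the text says. Next I'll go to the lid.

```bash
python3 - <<'E'
from plan import *
a=np.array([.4324,.1066,.2797]); b=np.array([.488,-.14,.20])
P=[(a+(b-a)*i/4,-64.8-37.2*i/4) for i in range(5)]
for u,v in zip(P,P[1:]): print(v[0].round(3),*step(*u,*v))
E
```

```text
[0.446 0.045 0.26 ] [ 0.771  0.249 -0.171] 0.155
[ 0.46  -0.017  0.24 ] [ 0.789  0.249 -0.044] 0.155
[ 0.474 -0.078  0.22 ] [0.785 0.249 0.084] 0.155
[ 0.488 -0.14   0.2  ] [0.762 0.249 0.21 ] 0.155
```

arm_command --translation '[[0.77, 0.25, -0.17], [0.77, 0.25, -0.17]]' --rotation '[[0, 0.155, 0], [0, 0.155, 0]]' --grip '[-1, -1]'

```text
time_s: 3.4
position: [0.4436, 0.0457, 0.2579]
tcp_rot: [[0.276, -0.001, 0.961], [-0.961, -0.001, 0.276], [0.0, -1.0, -0.001]]
force: [-0.3, 0.8, 1.0]
opening: 1.002
```

arm_command --translation '[[0.79, 0.25, -0.04], [0.79, 0.25, -0.04]]' --rotation '[[0, 0.155, 0], [0, 0.155, 0]]' --grip '[-1, -1]'

```text
time_s: 3.6
position: [0.4585, -0.0169, 0.2377]
tcp_rot: [[0.115, -0.001, 0.993], [-0.993, -0.0, 0.115], [0.0, -1.0, -0.001]]
force: [-0.5, -0.2, 0.0]
opening: 1.005
```

arm_command --translation '[[0.79, 0.25, 0.08], [0.79, 0.25, 0.08]]' --rotation '[[0, 0.155, 0], [0, 0.155, 0]]' --grip '[-1, -1]'

```text
time_s: 3.8
position: [0.4727, -0.0793, 0.2177]
tcp_rot: [[-0.047, -0.0, 0.999], [-0.999, -0.0, -0.047], [0.0, -1.0, -0.0]]
force: [-0.1, 0.6, 0.3]
opening: 1.005
```

arm_command --translation '[[0.76, 0.25, 0.21], [0.76, 0.25, 0.21], [0.76, 0.25, 0.21], [0.76, 0.25, 0.21]]' --rotation '[[0, 0.155, 0], [0, 0.155, 0], [0, 0.155, 0], [0, 0.155, 0]]' --grip '[-1, -1, -1, -1]'

```text
time_s: 4.2
position: [0.4852, -0.1376, 0.1987]
tcp_rot: [[-0.204, -0.002, 0.979], [-0.979, 0.002, -0.204], [-0.002, -1.0, -0.002]]
force: [-0.7, 0.8, 0.0]
opening: 0.999
```

```bash
python3 - <<'E'
from h import *
np.set_printoptions(precision=4,suppress=True)
st=bot.read_state(); c=eyes.capture("wrist"); im=c["image"]; cv2.imwrite("pics/w2.png",im)
print(st["time_s"],st["position"],np.array(st["tcp_rot"]))
for k,z in {"lid_grip":.052,"lid":0,"lid_pin":.0085}.items():
    for r in models.spot_point("wrist",k)[:2]:
        px=np.array(r["point"])*W; print(k,round(r["conf"],2),px.round(1),atz(c,px,z,st))
hsv=cv2.cvtColor(im,cv2.COLOR_BGR2HSV)
for nm,m,z in [("white",cv2.inRange(hsv,(0,0,215),(180,40,255)),.03),("orange",cv2.inRange(hsv,(5,150,120),(22,255,255)),.066)]:
    n,L,S,C=cv2.connectedComponentsWithStats(m)
    for i in range(1,n):
        if 15<S[i,4]<6000:
            print(nm,S[i],C[i].round(1),atz(c,C[i],z,st))
            if nm=="orange":
                q=cv2.boxPoints(cv2.minAreaRect(np.argwhere(L==i)[:,::-1].astype(np.float32))); print([atz(c,p,.066,st)[:2] for p in q])
E
```

```text
4.2 [ 0.4852 -0.1376  0.1987] [[-0.2038 -0.0017  0.979 ]
 [-0.979   0.0019 -0.2038]
 [-0.0015 -1.     -0.002 ]]
lid_grip 0.87 [321.3 226.2] [ 0.4847 -0.138   0.052 ]
lid 0.79 [320.1 211.6] [ 0.4838 -0.1363  0.    ]
lid_pin 0.72 [322.9 166.9] [ 0.4944 -0.0974  0.0085]
lid_pin 0.58 [319.4 211.4] [ 0.4836 -0.1344  0.0085]
white [312 266   4   8  27] [313.6 269.6] [ 0.4694 -0.1786  0.03  ]
orange [627 131  13  63 573] [634.2 162.7] [ 0.7116 -0.1348  0.066 ]
[array([ 0.707 , -0.1117]), array([ 0.7151, -0.1134]), array([ 0.7146, -0.1574]), array([ 0.7062, -0.1557])]
orange [ 305  192   29   73 1551] [318.4 227.5] [ 0.4832 -0.1354  0.066 ]
[array([ 0.466 , -0.1596]), array([ 0.4835, -0.1079]), array([ 0.499 , -0.1131]), array([ 0.4823, -0.165 ])]
orange [565 317   5   7  19] [566.9 320.5] [ 0.6584 -0.2482  0.066 ]
[array([ 0.6563, -0.2456]), array([ 0.6582, -0.2449]), array([ 0.6602, -0.2506]), array([ 0.6583, -0.2512])]
orange [564 346   7  18  66] [567.3 356.2] [ 0.657  -0.2798  0.066 ]
[array([ 0.6535, -0.2852]), array([ 0.658 , -0.2708]), array([ 0.6616, -0.2727]), array([ 0.657 , -0.2871])]
```

View pics/w2.png

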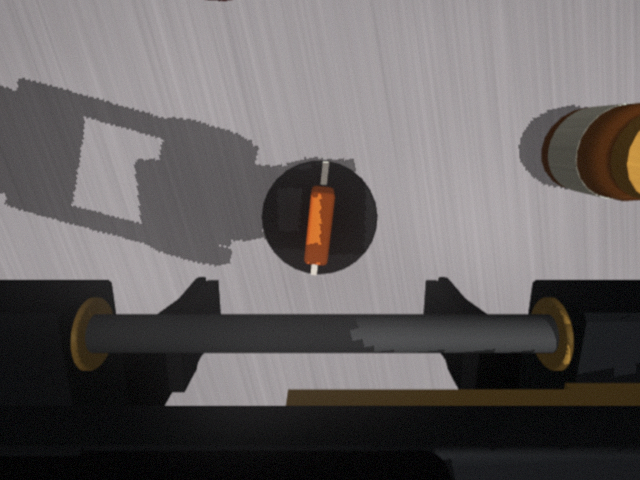

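The lid sits in the middle of the picture with its flange centre at (320,217). The white lines at (314,270) and (325,172) give a lid yaw of 71.5°, so the tool needs another 6.7° of turn. The centre is (0.484, -0.137), within about 1 mm of the TCP. I'll descend and grip.

arm_command --translation '[[0, 0.9, -0.01], [0, 0.9, -0.01], [0, 0.9, -0.01]]' --rotation '[[0, 0.112, 0], [0, 0.112, 0], [0, 0.112, 0]]' --grip '[-1, -1, -1]'

```text
time_s: 4.7
position: [0.4828, -0.1372, 0.1247]
tcp_rot: [[-0.317, -0.006, 0.948], [-0.948, 0.003, -0.317], [-0.001, -1.0, -0.007]]
force: [-0.8, 0.2, 0.0]
opening: 1.002
```

arm_command --translation '[[0, 0.5, 0], [0, 0.88, 0], [0, 0.88, 0], [0, 0.88, 0]]' --rotation '[[0, 0, 0], [0, 0, 0], [0, 0, 0], [0, 0, 0]]' --grip '[-1, -1, -1, -1]'

```text
time_s: 5.1
position: [0.4858, -0.1393, 0.0576]
tcp_rot: [[-0.318, 0.001, 0.948], [-0.948, -0.0, -0.318], [0.0, -1.0, 0.001]]
force: [-0.8, 0.1, -0.1]
opening: 1.001
```

arm_command --translation '[[-0.015, 0, -0.02], [-0.015, 0, -0.02], [-0.015, 0, -0.02], [-0.015, 0, -0.02], [-0.015, 0, -0.02]]' --rotation '[[0, 0, 0], [0, 0, 0], [0, 0, 0], [0, 0, 0], [0, 0, 0]]' --grip '[-1, 0.9, 1, 1, 1]'

```text
time_s: 5.6
position: [0.4842, -0.1378, 0.0569]
tcp_rot: [[-0.319, 0.001, 0.948], [-0.948, -0.0, -0.319], [0.0, -1.0, 0.001]]
force: [-0.3, 0.5, -0.9]
opening: 0.721
```

arm_command --translation '[[0, 0, 0], [0, 0, 0], [0, 0, 0], [0, 0, 0], [0, 0, 0]]' --rotation '[[0, 0, 0], [0, 0, 0], [0, 0, 0], [0, 0, 0], [0, 0, 0]]' --grip '[1, 1, 1, 1, 1]'

```text
time_s: 6.1
position: [0.4839, -0.1376, 0.0564]
tcp_rot: [[-0.319, -0.0, 0.948], [-0.948, 0.0, -0.319], [-0.0, -1.0, -0.0]]
force: [0.2, -1.1, -0.1]
opening: 0.269
```

arm_command --translation '[[0, 0, 0], [0, 0, 0], [0, 0, 0], [0, 0, 0]]' --rotation '[[0, 0, 0], [0, 0, 0], [0, 0, 0], [0, 0, 0]]' --grip '[1, 1, 1, 1]'

```text
time_s: 6.5
position: [0.4838, -0.1376, 0.0564]
tcp_rot: [[-0.319, -0.0, 0.948], [-0.948, 0.0, -0.319], [-0.0, -1.0, -0.0]]
force: [-0.5, 0.3, -1.5]
opening: 0.199
```

arm_command --translation '[[0, -0.3, 0], [0, -0.7, 0], [0, -1, 0], [0, -1, 0]]' --rotation '[[0, 0, 0], [0, 0, 0], [0, 0, 0], [0, 0, 0]]' --grip '[1, 1, 1, 1]'

```text
time_s: 6.9
position: [0.4861, -0.1387, 0.1392]
tcp_rot: [[-0.319, 0.006, 0.948], [-0.948, -0.003, -0.319], [0.001, -1.0, 0.007]]
force: [1.1, -0.4, -1.0]
opening: 0.203
```

arm_command --translation '[[0, -0.5, 0], [0, -1, 0], [0, -1, 0], [0, -1, 0]]' --rotation '[[0, 0, 0], [0, 0, 0], [0, 0, 0], [0, 0, 0]]' --grip '[1, 1, 1, 1]'

```text
time_s: 7.3
position: [0.4838, -0.1376, 0.2161]
tcp_rot: [[-0.319, 0.0, 0.948], [-0.948, -0.0, -0.319], [0.0, -1.0, 0.0]]
force: [-0.9, -1.2, -2.1]
opening: 0.199
```

```bash
python3 - <<'E'
from h import *
from plan import rot,step
np.set_printoptions(precision=4,suppress=True)
st=bot.read_state(); c=eyes.capture("wrist"); im=c["image"]; cv2.imwrite("pics/w3.png",im)
print(st["time_s"],st["position"],np.array(st["tcp_rot"]),st["force"],st["opening"],st["joint_positions"])
hsv=cv2.cvtColor(im,cv2.COLOR_BGR2HSV)
n,L,S,C=cv2.connectedComponentsWithStats(cv2.inRange(hsv,(0,0,190),(180,50,255)))
for i in range(1,n):
    if 15<S[i,4]<1500: print(S[i],C[i].round(1))
# expected pixels of lid points if perfectly centred in grasp (flange top 25.? below tcp)
R=np.array(st["tcp_rot"]);p=np.array(st["position"])
for v in ([.043,.0264,0],[-.043,.0264,0],[0,.0264,.048],[0,.0264,-.048],[.048,.0264,0],[-.048,.0264,0]): print(v,proj(c,p+R@np.array(v),st))
a=p;yaw=np.degrees(np.arctan2(R[1,0],R[0,0]));b=np.array([.4563,.1154,.215])
P=[(a+(b-a)*i/4,yaw+(-34.6-yaw)*i/4) for i in range(5)]
for u,v in zip(P,P[1:]): print(v[0].round(3),*step(*u,*v))
E
```

```text
7.3 [ 0.4838 -0.1376  0.2161] [[-0.3189  0.0002  0.9478]
 [-0.9478 -0.0002 -0.3189]
 [ 0.0001 -1.      0.0003]] [-0.8963 -1.212  -2.1251] 0.19870129344029652 [-28.6235  21.3902  99.7913  -0.0031  58.8021 -10.0274]
[316 182  12  23 251] [321.3 192.2]
[ 296  363   53   26 1048] [321.8 378.3]
[0.043, 0.0264, 0] [[321.1366 358.5401]]
[-0.043, 0.0264, 0] [[321.0147 192.5774]]
[0, 0.0264, 0.048] [[419.2377 280.1519]]
[0, 0.0264, -0.048] [[222.9701 280.1366]]
[0.048, 0.0264, 0] [[321.1429 367.1262]]
[-0.048, 0.0264, 0] [[321.0068 181.7258]]
[ 0.477 -0.074  0.216] [-0.722  0.003 -0.334] -0.308
[ 0.47  -0.011  0.216] [-0.79   0.003 -0.087] -0.308
[0.463 0.052 0.215] [-0.777  0.003  0.168] -0.308
[0.456 0.115 0.215] [-0.684  0.003  0.406] -0.308
```

View pics/w3.png

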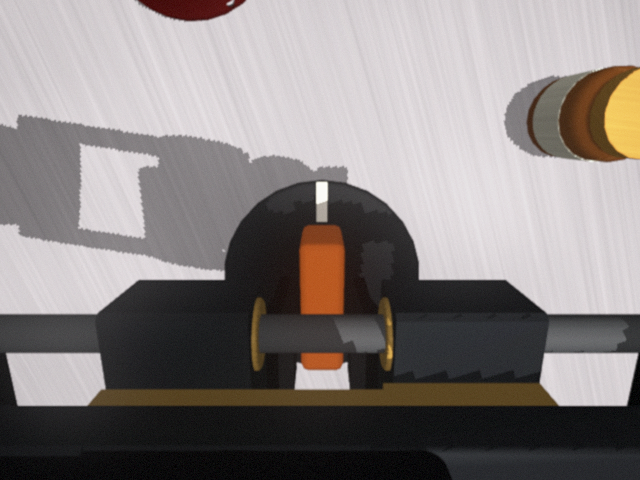

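The lid is held centred and square: the white line's outer end is at row 182 where 181.7 was expected, and at column 321. Now I'll carry it over the grinder while turning it to the gap yaw.

arm_command --translation '[[-0.72, 0, -0.33], [-0.72, 0, -0.33], [-0.72, 0, -0.33]]' --rotation '[[0, -0.308, 0], [0, -0.308, 0], [0, -0.308, 0]]' --grip '[1, 1, 1]'

```text
time_s: 7.65
position: [0.4749, -0.0723, 0.2141]
tcp_rot: [[0.002, -0.006, 1.0], [-1.0, 0.003, 0.002], [-0.003, -1.0, -0.006]]
force: [0.1, -0.6, -2.0]
opening: 0.207
```

arm_command --translation '[[-0.79, 0, -0.09], [-0.79, 0, -0.09], [-0.79, 0, -0.09]]' --rotation '[[0, -0.308, 0], [0, -0.308, 0], [0, -0.308, 0]]' --grip '[1, 1, 1]'

```text
time_s: 7.95
position: [0.4692, -0.0105, 0.2151]
tcp_rot: [[0.316, -0.003, 0.949], [-0.949, 0.001, 0.316], [-0.002, -1.0, -0.003]]
force: [0.0, -0.8, -1.0]
opening: 0.201
```

arm_command --translation '[[-0.78, 0, 0.17], [-0.78, 0, 0.17], [-0.78, 0, 0.17]]' --rotation '[[0, -0.308, 0], [0, -0.308, 0], [0, -0.308, 0]]' --grip '[1, 1, 1]'

```text
time_s: 8.25
position: [0.4635, 0.0521, 0.2157]
tcp_rot: [[0.599, -0.001, 0.801], [-0.801, -0.0, 0.599], [-0.0, -1.0, -0.001]]
force: [-0.2, -1.0, -0.6]
opening: 0.202
```

arm_command --translation '[[-0.68, 0, 0.41], [-0.68, 0, 0.41], [-0.68, 0, 0.41], [-0.68, 0, 0.41], [-0.68, 0, 0.41]]' --rotation '[[0, -0.308, 0], [0, -0.308, 0], [0, -0.308, 0], [0, -0.308, 0], [0, -0.308, 0]]' --grip '[1, 1, 1, 1, 1]'

```text
time_s: 8.75
position: [0.4579, 0.1137, 0.2163]
tcp_rot: [[0.819, 0.0, 0.573], [-0.573, -0.001, 0.819], [0.001, -1.0, -0.0]]
force: [-0.5, -0.3, -0.9]
opening: 0.2
```

```bash
cat > look.py <<'E'
from h import *
import sys
np.set_printoptions(precision=4,suppress=True)
st=bot.read_state(); c=eyes.capture("wrist"); im=c["image"]; cv2.imwrite(sys.argv[1],im)
R=np.array(st["tcp_rot"]);p=np.array(st["position"])
print(st["time_s"],p,"yaw",np.degrees(np.arctan2(R[1,0],R[0,0])),"tilt",R[2],"F",np.array(st["force"]),"M",np.array(st["moment"]),st["opening"])
hsv=cv2.cvtColor(im,cv2.COLOR_BGR2HSV); C0=np.array([.4563,.1154])
for nm,m in {"green":cv2.inRange(hsv,(45,80,40),(90,255,255)),"white":cv2.inRange(hsv,(0,0,200),(180,40,255)),"red":cv2.inRange(hsv,(0,150,80),(8,255,255))}.items():
    n,_,S,C=cv2.connectedComponentsWithStats(m)
    for i in range(1,n):
        if 20<S[i,4]<1500 and 60<C[i][1]<300:
            q=atz(c,C[i],.125,st)[:2]-C0; print(nm,S[i,4],C[i].round(1),q+C0,"r",np.hypot(*q).round(4),"ang",np.degrees(np.arctan2(q[1],q[0])).round(1))
E
python3 look.py pics/w4.png
```

```text
8.75 [0.4579 0.1137 0.2163] yaw -34.971286923331085 tilt [ 0.0007 -1.     -0.0004] F [-0.4661 -0.3153 -0.8739] M [-0.0574  0.0291 -0.0168] 0.20027300744530013
green 84 [321.5 124.5] [0.3977 0.1561] r 0.0714 ang 145.2
green 271 [368.  166.5] [0.4342 0.1652] r 0.0545 ang 113.9
white 470 [364.5 121.6] [0.411 0.178] r 0.0773 ang 125.9
white 68 [240.6 163.3] [0.3881 0.1026] r 0.0694 ang -169.4
red 30 [616.4  87.8] [0.4792 0.3084] r 0.1944 ang 83.2
red 342 [286.7 142.3] [0.3941 0.133 ] r 0.0646 ang 164.2
red 376 [355.2 142.2] [0.4177 0.1668] r 0.0643 ang 126.9
red 29 [630.5 146. ] [0.5147 0.3015] r 0.195 ang 72.6
red 77 [321.4 177.9] [0.4235 0.1379] r 0.0398 ang 145.5
red 237 [399.  201.8] [0.4635 0.1691] r 0.0541 ang 82.4
```

View pics/w4.png

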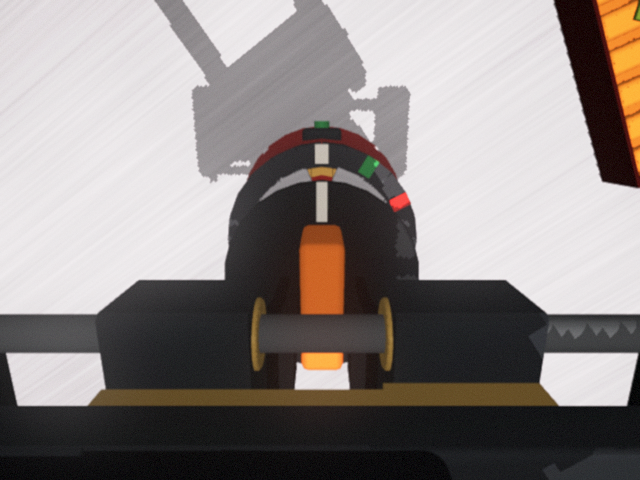

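The lid's white line and the rim's white mark (321,155) share column 321. The green mark at (368,166) measures (0.434, 0.165), the same as before. The TCP is about 2 mm off the axis, so I'll correct that while going down to just above the rim.

arm_command --translation '[[-0.028, 0.2, 0.006], [-0.028, 0.38, 0.006], [-0.028, 0.38, 0.006], [-0.028, 0.38, 0.006], [-0.028, 0.38, 0.006]]' --rotation '[[0, -0.005, 0], [0, -0.005, 0], [0, -0.005, 0], [0, -0.005, 0], [0, -0.005, 0]]' --grip '[1, 1, 1, 1, 1]'

```text
time_s: 9.3
position: [0.4564, 0.1166, 0.1867]
tcp_rot: [[0.825, 0.002, 0.566], [-0.566, -0.0, 0.825], [0.001, -1.0, 0.001]]
force: [0.4, -0.3, -0.8]
opening: 0.2
```

arm_command --translation '[[0, 0, 0], [0, 0, 0]]' --rotation '[[0, 0, 0], [0, 0, 0]]' --grip '[1, 1]'

```text
time_s: 9.5
position: [0.456, 0.1169, 0.1866]
tcp_rot: [[0.825, 0.001, 0.565], [-0.565, -0.0, 0.825], [0.001, -1.0, 0.001]]
force: [0.7, 0.2, -1.9]
opening: 0.2
```

arm_command --translation '[[0.013, 0.03, -0.013], [0.013, 0.06, -0.013], [0.013, 0.1, -0.013], [0.013, 0.13, -0.013], [0.013, 0.16, -0.013]]' --rotation '[[0, 0, 0], [0, 0, 0], [0, 0, 0], [0, 0, 0], [0, 0, 0]]' --grip '[1, 1, 1, 1, 1]'

```text
time_s: 10.0
position: [0.4557, 0.1155, 0.1729]
tcp_rot: [[0.825, -0.0, 0.565], [-0.565, -0.0, 0.825], [-0.0, -1.0, -0.0]]
force: [-0.3, 0.3, -0.8]
opening: 0.202
```

arm_command --translation '[[0, 0.03, 0], [0, 0.06, 0], [0, 0.09, 0], [0, 0.09, 0]]' --rotation '[[0, 0, 0], [0, 0, 0], [0, 0, 0], [0, 0, 0]]' --grip '[1, 1, 1, 1]'

```text
time_s: 10.4
position: [0.4556, 0.1155, 0.1657]
tcp_rot: [[0.825, -0.001, 0.565], [-0.565, -0.0, 0.825], [-0.001, -1.0, -0.0]]
force: [-1.1, 0.7, -1.1]
opening: 0.201
```

arm_command --translation '[[0.005, 0.025, 0], [0.005, 0.05, 0], [0.005, 0.07, 0], [0.005, 0.085, 0], [0.005, 0.085, 0]]' --rotation '[[0, 0, 0], [0, 0, 0], [0, 0, 0], [0, 0, 0], [0, 0, 0]]' --grip '[1, 1, 1, 1, 1]'

```text
time_s: 10.9
position: [0.4561, 0.1153, 0.1593]
tcp_rot: [[0.825, -0.0, 0.565], [-0.565, -0.0, 0.825], [-0.0, -1.0, -0.0]]
force: [-0.7, -0.3, -0.4]
opening: 0.203
```

```bash
python3 look.py pics/w5.png
```

```text
10.9 [0.4561 0.1153 0.1593] yaw -34.371248670405365 tilt [-0.0001 -1.     -0.0001] F [-0.7396 -0.317  -0.3869] M [-0.0441  0.0106  0.0159] 0.20319671910887166
green 143 [321.9 126.9] [0.3972 0.1562] r 0.0719 ang 145.4
green 448 [381.2 182.5] [0.4344 0.1651] r 0.0544 ang 113.8
white 455 [379.  134.9] [0.4151 0.1761] r 0.0733 ang 124.2
white 341 [321.9 165. ] [0.4115 0.1464] r 0.0545 ang 145.3
white 91 [227.2 185. ] [0.3937 0.1036] r 0.0637 ang -169.4
white 303 [321.5 201.3] [0.4257 0.1365] r 0.0371 ang 145.4
red 404 [419.7 227.5] [0.4637 0.169 ] r 0.0541 ang 82.1
```

View pics/w5.png

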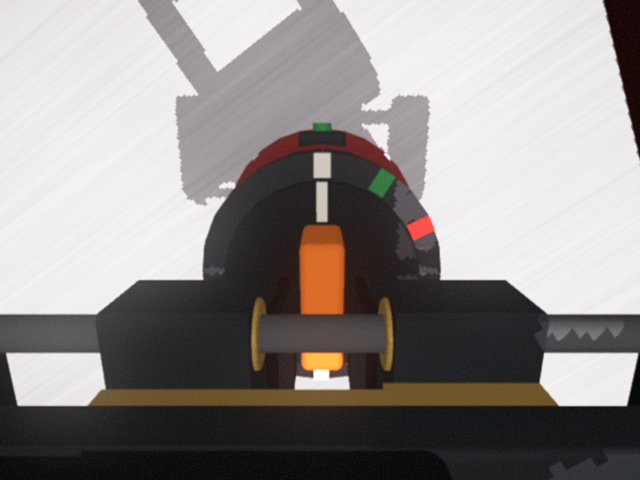

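The white mark (322,165) and the lid line (321,201) line up, and green is at (381,182). The lid is near seat height but shows no contact force, so I'll press on in small steps.

arm_command --translation '[[0, 0.006, 0], [0, 0.012, 0], [0, 0.012, 0]]' --rotation '[[0, 0, 0], [0, 0, 0], [0, 0, 0]]' --grip '[1, 1, 1]'

```text
time_s: 11.25
position: [0.456, 0.1152, 0.1592]
tcp_rot: [[0.825, 0.0, 0.564], [-0.564, -0.0, 0.825], [0.0, -1.0, -0.0]]
force: [-2.6, -0.8, 7.4]
opening: 0.205
```

arm_command --translation '[[0, 0.006, 0], [0, 0.012, 0], [0, 0.012, 0]]' --rotation '[[0, 0, 0], [0, 0, 0], [0, 0, 0]]' --grip '[1, 1, 1]'

```text
time_s: 11.55
position: [0.4561, 0.1153, 0.1591]
tcp_rot: [[0.826, 0.001, 0.564], [-0.564, -0.0, 0.826], [0.001, -1.0, 0.0]]
force: [-4.6, -0.8, 15.7]
opening: 0.198
```

Seated: z stays at 0.159 and the push rises to 16 N. I'll ease the press and begin the twist.

arm_command --translation '[[0, -0.014, 0], [0, -0.014, 0], [0, -0.014, 0], [0, -0.014, 0], [0, -0.014, 0]]' --rotation '[[0, 0, 0], [0, 0.1, 0], [0, 0.2, 0], [0, 0.3, 0], [0, 0.3, 0]]' --grip '[1, 1, 1, 1, 1]'

```text
time_s: 12.05
position: [0.4563, 0.1151, 0.1592]
tcp_rot: [[0.61, 0.001, 0.793], [-0.793, -0.001, 0.61], [0.001, -1.0, 0.0]]
force: [-2.3, -1.1, 6.6]
opening: 0.203
```

arm_command --translation '[[0, 0, 0], [0, 0, 0], [0, 0, 0], [0, 0, 0]]' --rotation '[[0, 0.1, 0], [0, 0.2, 0], [0, 0.225, 0], [0, 0.225, 0]]' --grip '[1, 1, 1, 1]'

```text
time_s: 12.45
position: [0.4561, 0.115, 0.1592]
tcp_rot: [[0.41, 0.0, 0.912], [-0.912, -0.001, 0.41], [0.001, -1.0, -0.0]]
force: [-2.9, -1.3, 6.6]
opening: 0.203
```

```bash
python3 look.py pics/w6.png
```

```text
12.45 [0.4561 0.115  0.1592] yaw -65.81439376986462 tilt [ 0.0009 -1.     -0.0001] F [-2.9356 -1.3413  6.5725] M [-0.2767  0.3854  0.1554] 0.2032058543348488
green 128 [263.9 143. ] [0.4054 0.1632] r 0.0698 ang 136.8
green 468 [321.5 164.5] [0.434  0.1652] r 0.0546 ang 114.1
white 304 [261.7 181.6] [0.4112 0.1462] r 0.0546 ang 145.7
white 289 [320.7 200.9] [0.4408 0.1492] r 0.0372 ang 114.7
white 32 [193.4 204.2] [0.3851 0.1224] r 0.0715 ang 174.4
white 24 [584.7 275.3] [0.5784 0.1693] r 0.1335 ang 23.8
white 23 [590.4 281.3] [0.5829 0.1678] r 0.137 ang 22.5
white 36 [570.4 290.4] [0.5763 0.1594] r 0.1278 ang 20.1
white 69 [558.5 293.3] [0.5717 0.1555] r 0.1221 ang 19.2
red 133 [300.5 143.9] [0.4212 0.1699] r 0.0648 ang 122.8
red 49 [245.2 173.5] [0.4026 0.1465] r 0.062 ang 149.9
red 449 [381.8 181.8] [0.4636 0.1695] r 0.0546 ang 82.3
red 22 [401.3 177.6] [0.4712 0.1751] r 0.0616 ang 76.0
```

View pics/w6.png

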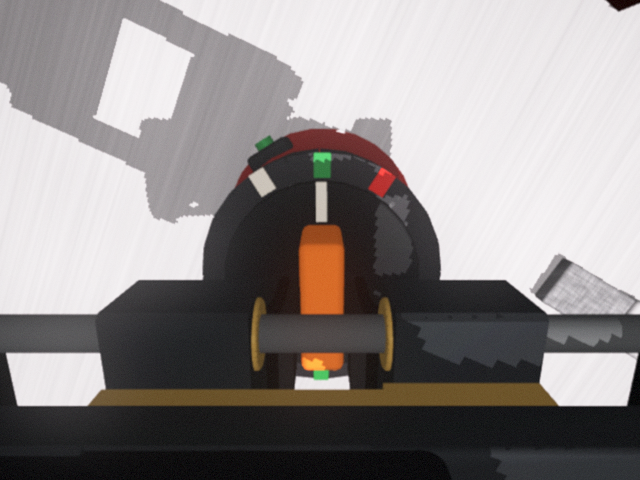

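The lid line (321,201) points at the green mark (321.5,164.5), about half a degree short. The second green mark shows at the other end (321,374). I'll nudge it slightly, hold and re-check.

arm_command --translation '[[0, 0, 0], [0, 0, 0], [0, 0, 0], [0, 0, 0], [0, 0, 0]]' --rotation '[[0, 0.007, 0], [0, 0.007, 0], [0, 0.007, 0], [0, 0.007, 0], [0, 0.007, 0]]' --grip '[1, 1, 1, 1, 1]'

```text
time_s: 13.0
position: [0.4561, 0.115, 0.1592]
tcp_rot: [[0.404, 0.0, 0.915], [-0.915, -0.001, 0.404], [0.001, -1.0, -0.0]]
force: [-1.7, -1.6, 6.8]
opening: 0.201
```

arm_command --translation '[[0, 0, 0], [0, 0, 0], [0, 0, 0], [0, 0, 0], [0, 0, 0]]' --rotation '[[0, 0, 0], [0, 0, 0], [0, 0, 0], [0, 0, 0], [0, 0, 0]]' --grip '[1, 1, 1, 1, 1]'

```text
time_s: 13.5
position: [0.4561, 0.115, 0.1592]
tcp_rot: [[0.404, 0.0, 0.915], [-0.915, -0.001, 0.404], [0.001, -1.0, -0.0]]
force: [-3.2, -1.0, 7.1]
opening: 0.203
```

```bash
python3 look.py pics/w7.png | grep -E "yaw|r 0.054|r 0.037"
```

```text
13.5 [0.4561 0.115  0.1592] yaw -66.19348047272027 tilt [ 0.001  -1.     -0.0001] F [-3.1566 -0.9862  7.0572] M [-0.1957  0.3002  0.2708] 0.20256284370930366
green 455 [320.8 164.4] [0.434  0.1653] r 0.0547 ang 114.1
white 311 [261. 182.] [0.4112 0.1462] r 0.0546 ang 145.7
white 281 [320.5 201. ] [0.4409 0.1492] r 0.0372 ang 114.4
red 440 [381.1 181.3] [0.4636 0.1696] r 0.0547 ang 82.4
```

Aligned within 0.3° and steady, so I'm handing it in.

```bash
python3 -c "
from rig import bot; print(bot.hand_in())"
```

```text
the job is handed in; nothing more can be done
None
```

The lid is on the grinder, twisted clockwise to the green marks and still gripped and held there. I handed the job in at about 13.5 s of the 48 s allowed.

- **Seating:** The pins went down through the gaps without resistance. The flange stopped on the rim at the expected height (TCP z 0.159 m), confirmed by pressing to 16 N. I then eased off to about 7 N and kept that during the twist.
- **Position:** The last wrist camera reading put the lid line at 114.4° and the green mark at 114.1°. Pose and force held steady over the last 0.5 s. The red mark was still 32° further on, so the lock click was never reached.
- **Bystanders:** The tins, jar and brush were not approached or touched. I did not take a final scene picture to check them.
- **Disagreements:** The network once placed the honey jar's point on the grinder in the scene view. I ignored it, as the picture showed the jar elsewhere. The first scene and side estimates of the grinder were up to about 1 cm off, so I used the wrist camera's values instead.

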